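# Roll a tube blank into the V-rest and slide it up to the end stop

## Task

Without gripping or lifting it, roll the aluminium tube along the bench by pushing its side, up the ramp and into the groove of the steel V-rest, so that it lies settled in the groove still short of the red end stop. Then push the tube's free end so that it slides along the groove until its other end touches the red stop. Leave it lying there, and do not disturb the other things on the bench.

Things in the scene. Friction and masses are not known exactly. Their poses are not given: they have to be found in the camera images.
- tube: Smooth, lightly oiled aluminium tube blank with two thin blue bands, outside diameter 50 mm, length 180 mm, about 0.55 kg, dark ends. It rolls freely; sliding it lengthwise takes 2 to 4 N. Origin on its axis at mid-length (25 mm above the bench at the start); own y = the tube's axis, +y towards the red stop; x and z turn as it rolls. To be pushed only, never lifted.
- vrest: Fixed dark steel V-rest with bright groove faces, 150 mm long along its own y, turned up to 0.15 rad. Origin on the bench directly below the groove's bottom line, mid-length; x across the groove, away from the robot; y along the groove towards the red stop. A tube lying in the groove touches both faces, its axis at x = 0, 32 mm above the bench.
- crest (a point): Middle of the ramp's crest, 12 mm above the bench, at x = -16 mm in the V-rest's frame. On the robot's side the ramp rises to it at 13 degrees from bench level at x = -69 mm; beyond it the groove begins. The crest keeps a tube in the groove from rolling back out.
- groove (a point): Middle of the groove's bottom line, 3 mm above the bench. Both faces slope 30 degrees; the far one rises to 20 mm height at x = +30 mm, where an upright fence, 36 mm high and 12 mm thick, stops the tube from rolling over; a low foot behind it reaches x = 67 mm.
- stop: Fixed red end stop beyond the V-rest's +y end, square to and in line with the groove: upright plate 50 mm wide, 60 mm high, 14 mm thick, on a foot 10 mm high reaching 45 mm in +y. Origin at bench level, mid-width of the contact face, which looks to -y (towards the tube); axes parallel to the V-rest's. It stands 100 to 125 mm from the V-rest's middle.
- bushing: Loose brass bushing standing upright on the bench, 44 mm diameter, 45 mm high, near the stop and beside the ramp; origin at the centre of its underside. To be left alone.
- timber: Loose block of pale wood 50 x 110 x 50 mm lying behind the V-rest; origin at the centre of its underside. To be left alone.
- screwdriver: Loose screwdriver lying on the bench on the left or right. To be left alone.
- wrench: Loose wrench lying on the bench on the left or right. To be left alone.
- pulley: Loose dark steel pulley, 90 mm diameter, 50 mm high, lying flat on the left; origin at the centre of its underside. To be left alone.
- thinner: Loose white bottle with an orange label, 72 mm diameter, 200 mm high, at the far left or far right; origin at the centre of its underside. To be left alone.
- bracket: Loose dark steel casting, foot 70 x 50 mm with an upright boss, 59 mm high, at the far left or far right; origin at the centre of its underside. To be left alone.
Not all that is in view belongs to the job. Leave any pink or purple look-alike of the tube alone.

How it is judged:
On the way, in this order (a step that is already met when the one before it is completed fails the run):
1. the tube has rolled at least about a fifth of a turn on the bench (not been dragged or carried) (angle between tube's own z axis and vertical above 1.2 rad and height (world z) of tube below 0.034 m and x of tube in the frame of vrest below -0.03 m), for 0.05 s.
2. the tube lies settled in the groove, its end still at least 5 mm short of the stop (x of tube in the frame of vrest between -0.005 and 0.005 m and height (world z) of tube between 0.028 and 0.036 m and angle between the y axis of tube and the y axis of vrest, either way round below 0.06 rad and y of tube in the frame of stop below -0.095 m), for 0.2 s.
At the end, for the whole second after the job is handed in: The tube lies at rest on both faces of the groove (axis within 5 mm of the groove's middle, at 28 to 36 mm height, parallel to it within 0.06 rad), with its end within 3 mm of the red stop's face, released (x of tube in the frame of vrest between -0.005 and 0.005 m and height (world z) of tube between 0.028 and 0.036 m and angle between the y axis of tube and the y axis of vrest, either way round below 0.06 rad and y of tube in the frame of stop between -0.093 and -0.088 m and linear speed of tube below 0.02 m/s); the robot touches nothing.
It fails at once if the tube is lifted (its axis more than 58 mm above the bench) (height (world z) of tube above 0.058 m).
It fails at once if the tube is tipped up on end (more than 0.35 rad) (angle between tube's own y axis and vertical below 1.22 rad).
It fails at once if the tube is carried: held by the fingers with nothing else under it (contact force between the fingers and tube above 1 N and contact force between tube and table below 0.05 N and contact force between tube and vrest below 0.05 N and height (world z) of tube above 0.041 m).
It fails at once if a bystander is disturbed (moved more than 15 mm) (distance of any of bushing, timber, screwdriver, wrench, pulley, thinner, bracket from where it was at the start of the episode above 0.015 m).
It also fails if it takes over 51 s, if anything falls off the work surface, if the arm or the gripper's body presses on something with over 40 N, if the wrist force passes 120 N, or if a joint passes its speed limit or range.

## Robot

A 6-joint arm with a two-finger parallel gripper is mounted at the origin on the work surface. World frame = base frame: x ahead of the robot, y to its left, z up, the work surface at z = 0. Lengths are in m, angles in rad, forces in N, time in s.
With the tool pointing down it reaches from about 0.35 to 0.775 m from the base axis. Payload 7.3 kg.
Tool frame: the origin (TCP) lies at the very end of the fingers, on their centre line; the grasp point (between the pads) lies 19 mm behind it; z points along the fingers, y is the line along which they close (so a half turn about z gives the same grasp; the last joint's range is limited). The gripper opens to 92 mm and grips with 3 to 60 N. Pads are 19 mm wide; open, the fingers measure 130 mm over their backs; the gripper's body (75 mm by 190 mm) begins 47 mm behind the grasp point.
Start: joints at [-1.369, 0.342, 1.524, -0, 1.275, -0.146], TCP at [0.179, -0.494, 0.227] pointing down, gripper open.
Joint ranges: [-2.53, 2.53], [-0.77, 2.02], [0.04, 2.7], [-1, 4.14], [0.28, 2.66], [-3.11, 3.11]. Speed limits (rad/s): [2.57, 2.57, 3.14, 3.14, 3.14, 3.14].

## Interface

Orientations are given as [roll, pitch, yaw] about the fixed x, y, z axes, in that order (R = Rz(yaw) Ry(pitch) Rx(roll)).
In Python, from cell import observe, read_camera, get_calibration, hand_in, search_frame gives the robot as it stands.
- The arm moves only by the tool step_arm, never from a script. Its argument "commands" is a list of rows, each an object with "translation": the shift along the tool's x, y, z in mm, a list of three; "roll": the turn about the tool's z in rad. In form: [{"translation": [x, y, z], "roll": roll}, ...]. A call has 1 to 20 rows; each row shifts and turns the commanded pose from where the row before left it, along the tool's axes as they then stand; what a row does not reach is not made up. A row lasts 1/12 s, in which the tool goes at most 41.7 mm and 7.16 degrees, less where a joint would pass 70% of its speed; a pose out of reach is approached as far as the arm can. A call is refused whole if a number of a shift passes 41.7 or a number of a turn 0.125, either way. A call with a gripper value outside its range is refused whole. "fingers" is the opening, from 0 (shut) to 1 (fully open), set as the call begins (left out, the last holds). The fingers move at their own pace and stop on an object; "grip_force" is the grip in N (left out, the last holds). Time passes only in rows, so rows that do not move let the fingers close. It gives the time, the measured TCP pose, the force, the opening and the grip force at its end, in the units of the state.
- observe(): the state, without advancing time (a new reading comes with each control period).
- read_camera(name): name is "scene" or "top" or "wrist"; returns the picture (420x560x3 uint8, red, green, blue); there is no depth.
- get_calibration(name): a dict with "camera_matrix" (3x3 intrinsics, pixels), "world_from_camera" (4x4, takes a point from camera to world coordinates). Camera axes: x right, y up, looking along -z (the intrinsics and any distortion apply to the point x, -y, -z); pixel columns grow to the right and rows downward; lengths in m; the calibration is good to about 2 mm. A picture is of the moment at which its call begins: read the wrist's pose just before it. get_calibration takes no time and is no camera call; for the wrist camera it gives the pose at the moment of the call.
- hand_in(): hands the job in; it is judged then, once.
Trained networks look in the newest picture that a camera, given by its name, has taken for a name from the list of things; names that differ only in an ending like _2 or _b are one class to them, and where a whole thing is asked for, a point or a joint stands for the part that bears it (a point fixed in the world has none). Each returns a list of dicts, best first, with "confidence" (0 to 1); they miss things now and then, are a little off and sometimes report something else, mostly with a low value. They report only what shows in the picture. A call takes as long as a camera call. They do not tell look-alikes from the thing itself.
- search_frame(camera, name): "at" ([x, y, z] in m, in world coordinates, good to about 4 mm: the middle of the surface that is visible of it).
The state is a dict: "time": time; "qpos": joint angles; "qvel": joint speeds; "joint_efforts": joint torques, N m; "tool_pos": TCP position; "tool_rot": TCP orientation; "contact_force": force on the tool from outside, world axes, zero at the start; "torque": the same for the moment, N m; "opening": finger opening in m; "grip_force": force on a finger pad.
Only numpy, scipy, OpenCV 4.12 (cv2) and the standard library are available. Lean on these libraries where they do the work, as an engineer would, in place of code of your own. Each camera call takes 0.05 s, during which the arm holds its last target. There are 200 camera calls.

## Working session

There is one attempt and no reset: what is moved stays moved. The work goes in short steps, Python scripts to look and compute and a tool call to move; the robot and the scene stay as the last step left them, time stands still between calls to the robot, and variables do not carry over. Pictures are saved under pics/ and viewed, at most 11 in all, crops included, and the job is handed in when it is done.

Besides the shell and the picture viewer there is one more tool, called after "Request:" as name([rows], argument=value, ...), one row to a line, values as JSON. step_arm: Moves the arm, as the interface text tells. Its arguments: {"type":"object","properties":{"commands":{"type":"array"},"fingers":{"type":"number"},"grip_force":{"type":"number"}},"required":["commands"]}

```bash
mkdir -p pics
python3 - <<'E'
from cell import *
import cv2,numpy as np
s=observe();print(s['time'],s['tool_pos'],s['tool_rot'],s['opening'])
for c in ['top','scene']:
    im=read_camera(c);cv2.imwrite(f'pics/{c}0.png',im[:,:,::-1])
    for n in ['tube','vrest','crest','groove','stop','bushing','timber']:
        print(c,n,[(np.round(d['at'],3).tolist(),round(d['confidence'],2)) for d in search_frame(c,n)[:3]])
print(observe()['time'])
E
```

```text
0.0 [ 0.17887236 -0.49316665  0.22604779] [-3.14009988e+00 -2.30770895e-04  3.47793669e-01] 0.09171981990683875
top tube [([0.244, -0.442, 0.048], 0.97), ([0.314, -0.23, 0.044], 0.78), ([0.462, -0.107, 0.048], 0.63)]
top vrest []
top crest [([0.625, -0.06, 0.008], 0.68)]
top groove [([0.622, -0.057, 0.003], 0.82)]
top stop [([0.616, 0.068, 0.01], 0.85), ([0.624, -0.056, 0.01], 0.37)]
top bushing [([0.531, 0.121, 0.046], 0.62)]
top timber [([0.731, -0.1, 0.048], 0.67)]
scene tube [([0.406, 0.122, 0.038], 0.84), ([0.268, -0.44, 0.046], 0.74), ([0.482, -0.104, 0.036], 0.69)]
scene vrest [([0.631, -0.052, 0.01], 0.56)]
scene crest [([0.627, -0.055, 0.01], 0.83)]
scene groove [([0.627, -0.051, 0.01], 0.66)]
scene stop [([0.632, 0.066, 0.012], 0.82)]
scene bushing [([0.549, 0.122, 0.036], 0.77)]
scene timber []
0.8
```

View pics/top0.png

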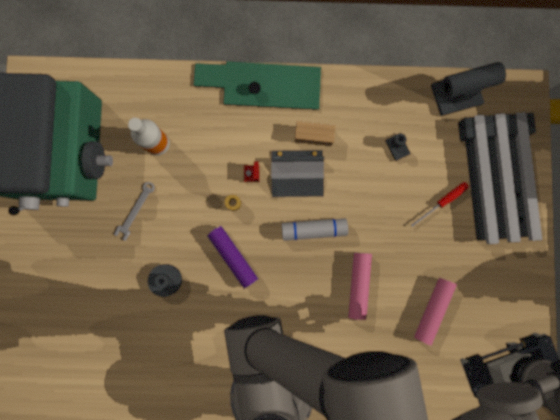

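View pics/scene0.png

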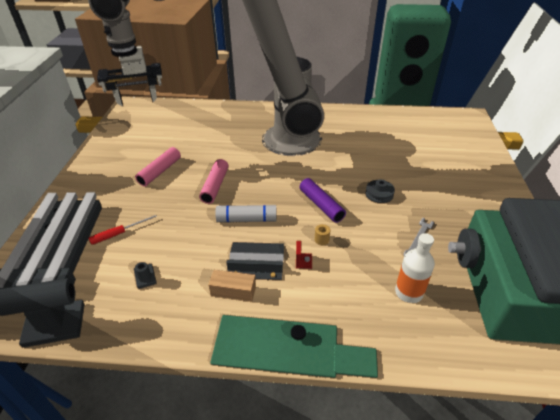

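```bash
cat > h.py <<'E'
import cv2,numpy as np
from cell import *
def ray(cam,px,z):
    """world points at height z seen at pixels px"""
    c=get_calibration(cam);K=np.array(c['camera_matrix'],float);T=np.array(c['world_from_camera'])
    D=np.array(c.get('distortion',np.zeros(5)),float)
    p=cv2.undistortPoints(np.array(px,float).reshape(-1,1,2),K,D).reshape(-1,2)
    d=np.c_[p[:,0],-p[:,1],-np.ones(len(p))]@T[:3,:3].T
    o=T[:3,3];z=np.broadcast_to(z,len(p))
    return o+d*((z-o[2])/d[:,2])[:,None]
E
python3 - <<'E'
from h import *
im=cv2.imread('pics/top0.png')
c=cv2.resize(im[130:250,220:360],None,fx=5,fy=5,interpolation=cv2.INTER_CUBIC)
cv2.imwrite('pics/crop0.png',c)
k=get_calibration('top');print({a:np.round(np.array(b),3).tolist() for a,b in k.items()})
E
```

```text
{'camera_matrix': [[431.634, 0.0, 282.452], [0.0, 431.634, 211.17], [0.0, 0.0, 1.0]], 'world_from_camera': [[0.021, 0.996, -0.085, 0.412], [-1.0, 0.022, 0.011, -0.006], [0.013, 0.084, 0.996, 1.231], [0.0, 0.0, 0.0, 1.0]]}
```

View pics/crop0.png

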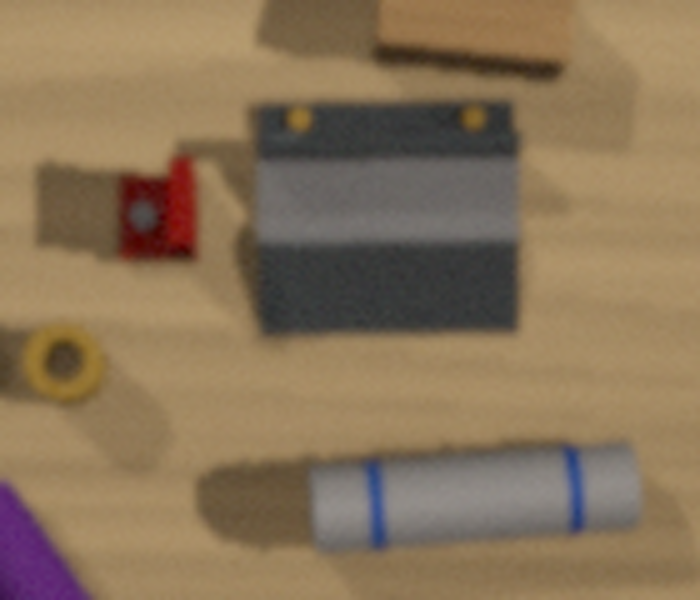

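Run:
```python
from h import *
P=lambda *a:[(220+x/5,130+y/5) for x,y in a]
np.set_printoptions(precision=4,suppress=True)
f=lambda n,z,*a:print(n,ray('top',P(*a),z).tolist() and ray('top',P(*a),z)[:,:2].tolist())
q=lambda z,*a:np.round(ray('top',P(*a),z)[:,:2],4)
a=q(0,(264,333),(516,331));print('near edge',a.tolist())
b=q(.012,(262,244),(517,242));print('crest',b.tolist(),'yaw',np.arctan2(*( (b[0]-b[1])*[-1,1]) ))
print('foot far',q(.01,(258,104),(513,102)).tolist())
t=q(.025,(312,463),(318,552),(636,445),(640,528));print('tube',t.tolist(),t.mean(0))
d=t[:2].mean(0)-t[2:].mean(0);print('len',np.hypot(*d),'yaw',np.arctan2(-d[0],d[1]))
print('stop face bottom',q(0.005,(197,165),(197,258)).tolist(),'top',q(.06,(170,155),(193,155)).tolist())
print('bush',q(.045,(64,362)).tolist())
c=b.mean(0);th=np.arctan2(-(b[0]-b[1])[0],(b[0]-b[1])[1])
print('tube in vrest from crest',np.round(np.array([[np.cos(th),np.sin(th)],[-np.sin(th),np.cos(th)]])@(t.mean(0)-c),4))
```

```text
near edge [[0.5581, 0.0096], [0.5625, -0.1351]]
crest [[0.6077, 0.0118], [0.6122, -0.1338]] yaw 0.030896758203039252
foot far [[0.6892, 0.016], [0.6939, -0.1306]]
tube [[0.4825, -0.0192], [0.4329, -0.0236], [0.4966, -0.2008], [0.4502, -0.2034]] [ 0.4655 -0.1118]
len 0.1813807597293605 yaw 0.08666669688506286
stop face bottom [[0.6538, 0.0503], [0.5998, 0.0489]] top [[0.6482, 0.0628], [0.6485, 0.0502]]
bush [[0.5341, 0.119]]
tube in vrest from crest [-0.1459 -0.0463]
```

Request:
step_arm([
  {"translation":[0,0,0],"roll":0.106},
  {"translation":[0,0,0],"roll":0.106},
  {"translation":[0,0,0],"roll":0.105},
  {"translation":[15.6,-24,0],"roll":0},
  {"translation":[15.6,-24,0],"roll":0},
  {"translation":[15.6,-24,0],"roll":0},
  {"translation":[15.6,-24,0],"roll":0},
  {"translation":[15.6,-24,0],"roll":0},
  {"translation":[15.6,-24,0],"roll":0},
  {"translation":[15.6,-24,0],"roll":0},
  {"translation":[15.6,-24,0],"roll":0},
  {"translation":[15.6,-24,0],"roll":0},
  {"translation":[15.6,-24,0],"roll":0},
  {"translation":[15.6,-24,0],"roll":0},
  {"translation":[15.6,-24,0],"roll":0},
  {"translation":[15.6,-24,0],"roll":0},
  {"translation":[15.6,-24,0],"roll":0},
  {"translation":[15.6,-24,0],"roll":0},
  {"translation":[15.6,-24,0],"roll":0},
], fingers=1)

```text
time: 2.38
tool_pos: [0.4172, -0.1007, 0.2269]
tool_rot: [3.141, -0.001, 0.031]
contact_force: [0.5, -0.1, -0.1]
opening: 0.0917
grip_force: 0.0
```

Request:
step_arm([
  {"translation":[-8,0,20],"roll":0},
  {"translation":[0,0,30],"roll":0},
  {"translation":[0,0,30],"roll":0},
  {"translation":[0,0,30],"roll":0},
  {"translation":[0,0,30],"roll":0},
  {"translation":[0,0,30],"roll":0},
  {"translation":[0,0,20],"roll":0},
  {"translation":[0,0,10],"roll":0},
  {"translation":[0,0,7],"roll":0},
  {"translation":[0,0,0],"roll":0},
])

```text
time: 3.22
tool_pos: [0.4081, -0.1021, 0.0187]
tool_rot: [-3.141, 0.002, 0.031]
contact_force: [0.2, 0.1, 0.2]
opening: 0.0919
grip_force: 0.0
```

Run:
```python
from h import *
s=observe();print(s['time'],s['tool_pos'],s['contact_force'])
im=read_camera('top');cv2.imwrite('pics/c1.png',cv2.resize(im[130:290,220:420,::-1],None,fx=4,fy=4,interpolation=cv2.INTER_CUBIC)[:600])
```

```text
3.2167 [ 0.40812308 -0.10213048  0.01873325] [0.17091634 0.06326708 0.23199299]
```

View pics/c1.png

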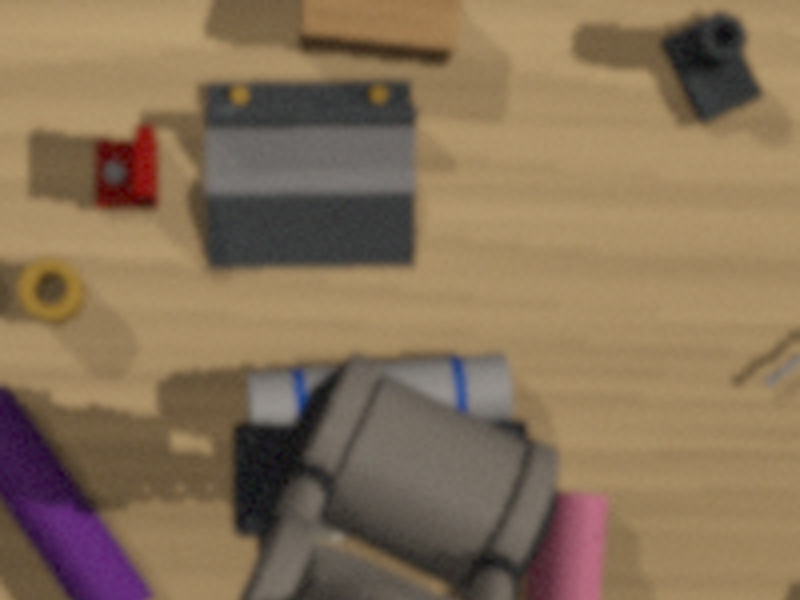

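Request:
step_arm([
  {"translation":[3,0,0],"roll":0},
  {"translation":[3,0,0],"roll":0},
  {"translation":[3,0,0],"roll":0},
  {"translation":[3,0,0],"roll":0},
  {"translation":[3,0,0],"roll":0},
  {"translation":[3,0,0],"roll":0},
  {"translation":[3,0,0],"roll":0},
  {"translation":[3,0,0],"roll":0},
  {"translation":[3,0,0],"roll":0},
  {"translation":[3,0,0],"roll":0},
  {"translation":[3,0,0],"roll":0},
  {"translation":[3,0,0],"roll":0},
  {"translation":[3,0,0],"roll":0},
  {"translation":[3,0,0],"roll":0},
  {"translation":[3,0,0],"roll":0},
  {"translation":[3,0,0],"roll":0},
  {"translation":[3,0,0],"roll":0},
  {"translation":[3,0,0],"roll":0},
  {"translation":[3,0,0],"roll":0},
  {"translation":[3,0,0],"roll":0},
])

```text
time: 4.93
tool_pos: [0.4689, -0.1005, 0.0197]
tool_rot: [3.141, -0.0, 0.031]
contact_force: [0.5, -0.1, -0.3]
opening: 0.0921
grip_force: 0.2
```

Run:
```python
from h import *
s=observe();print(s['time'],s['tool_pos'],s['contact_force'])
im=read_camera('top');cv2.imwrite('pics/c2.png',cv2.resize(im[130:280,220:420,::-1],None,fx=4,fy=4,interpolation=cv2.INTER_CUBIC)[:600])
```

```text
4.9333 [ 0.46891071 -0.10048666  0.01972619] [ 0.51406206 -0.05867708 -0.34730728]
```

View pics/c2.png

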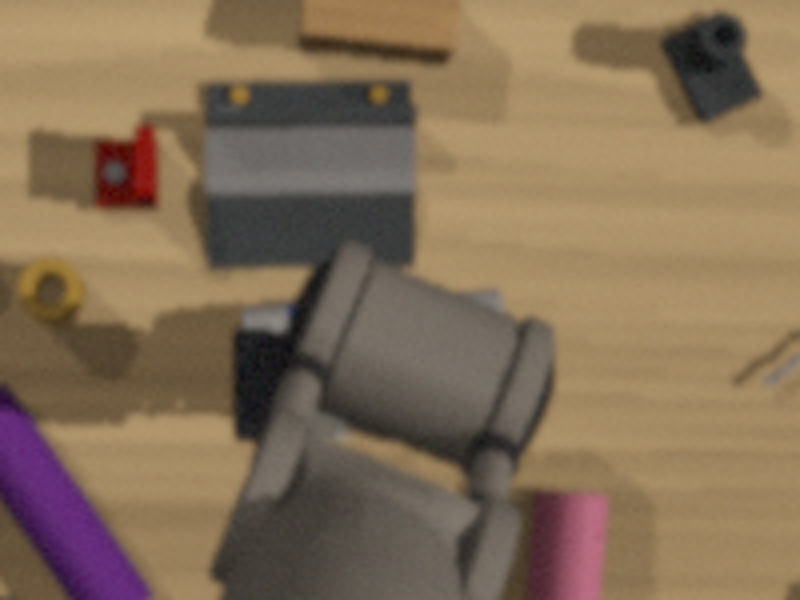

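Request:
step_arm([
  {"translation":[3,0,0],"roll":0},
  {"translation":[3,0,0],"roll":0},
  {"translation":[3,0,0],"roll":0},
  {"translation":[3,0,0],"roll":0},
  {"translation":[3,0,0],"roll":0},
  {"translation":[3,0,0],"roll":0},
  {"translation":[3,0,0],"roll":0},
  {"translation":[3,0,0],"roll":0},
  {"translation":[3,0,0],"roll":0},
  {"translation":[3,0,0],"roll":0},
  {"translation":[3,0,0],"roll":0},
  {"translation":[3,0,0],"roll":0},
  {"translation":[3,0,0],"roll":0},
  {"translation":[3,0,0],"roll":0},
  {"translation":[3,0,0],"roll":0},
  {"translation":[3,0,0],"roll":0},
  {"translation":[3,0,0],"roll":0},
  {"translation":[3,0,0],"roll":0},
  {"translation":[3,0,0],"roll":0},
  {"translation":[3,0,0],"roll":0},
])

```text
time: 6.65
tool_pos: [0.5266, -0.0983, 0.0194]
tool_rot: [-3.141, 0.005, 0.031]
contact_force: [-7.7, -0.1, 4.6]
opening: 0.0916
grip_force: 3.8
```

Run:
```python
from h import *
s=observe();print(s['time'],s['tool_pos'],s['contact_force'])
a=read_camera('top');b=read_camera('scene')
z=lambda i:cv2.resize(i[:,:,::-1],None,fx=4,fy=4,interpolation=cv2.INTER_CUBIC)
cv2.imwrite('pics/c3.png',np.hstack([z(a[130:250,230:330]),z(b[180:300,200:300])]))
```

```text
6.65 [ 0.52662419 -0.09825059  0.01937433] [-7.71726828 -0.14938836  4.6485893 ]
```

View pics/c3.png

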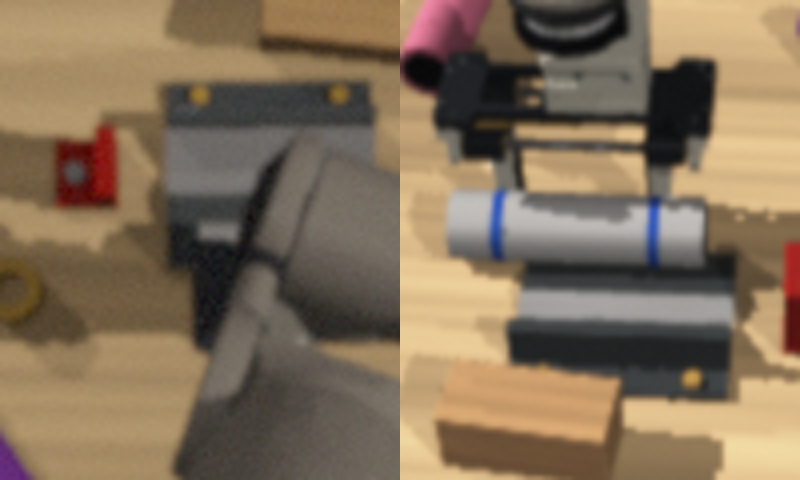

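Request:
step_arm([
  {"translation":[3,0,0],"roll":0},
  {"translation":[3,0,0],"roll":0},
  {"translation":[3,0,0],"roll":0},
  {"translation":[3,0,0],"roll":0},
  {"translation":[3,0,0],"roll":0},
  {"translation":[3,0,0],"roll":0},
  {"translation":[3,0,0],"roll":0},
  {"translation":[3,0,0],"roll":0},
  {"translation":[3,0,0],"roll":0},
  {"translation":[3,0,0],"roll":0},
  {"translation":[3,0,0],"roll":0},
  {"translation":[3,0,0],"roll":0},
  {"translation":[3,0,0],"roll":0},
  {"translation":[3,0,0],"roll":0},
  {"translation":[3,0,0],"roll":0},
  {"translation":[3,0,0],"roll":0},
  {"translation":[3,0,0],"roll":0},
  {"translation":[3,0,0],"roll":0},
  {"translation":[0,0,0],"roll":0},
  {"translation":[0,0,0],"roll":0},
])

```text
time: 8.42
tool_pos: [0.5829, -0.097, 0.0197]
tool_rot: [3.141, -0.001, 0.031]
contact_force: [-0.1, 0.4, 0.4]
opening: 0.0913
grip_force: 0.0
```

Run:
```python
from h import *
s=observe();print(s['time'],s['tool_pos'],s['contact_force'])
a=read_camera('top');b=read_camera('scene')
z=lambda i:cv2.resize(i[:,:,::-1],None,fx=4,fy=4,interpolation=cv2.INTER_CUBIC)
cv2.imwrite('pics/c4.png',np.hstack([z(a[130:250,230:330]),z(b[180:300,200:300])]))
```

```text
8.4167 [ 0.58290969 -0.09697612  0.01966288] [-0.13970075  0.41449589  0.35702752]
```

View pics/c4.png

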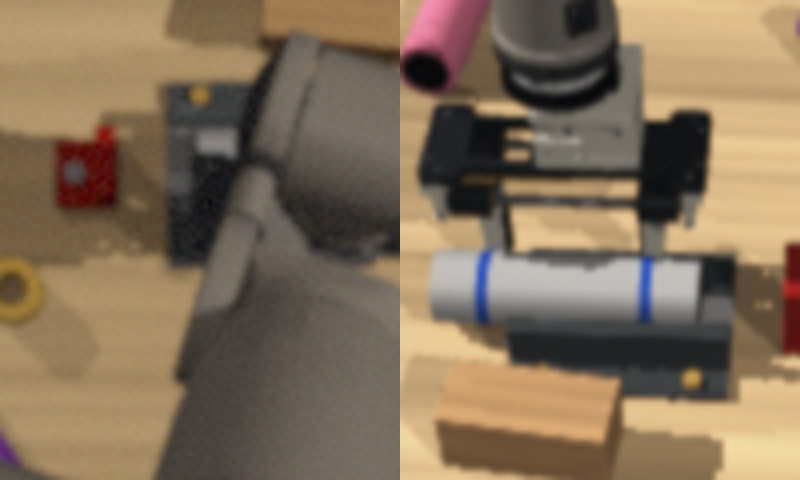

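Request:
step_arm([
  {"translation":[-5,0,0],"roll":0},
  {"translation":[-10,0,0],"roll":0},
  {"translation":[0,0,-25],"roll":0},
  {"translation":[0,0,-30],"roll":0},
  {"translation":[0,0,-30],"roll":0},
  {"translation":[0,0,-25],"roll":0},
  {"translation":[6,16,0],"roll":0},
  {"translation":[6,18,0],"roll":0},
  {"translation":[6,18,0],"roll":0},
  {"translation":[6,18,0],"roll":0},
  {"translation":[6,18,0],"roll":0},
  {"translation":[6,18,0],"roll":0},
  {"translation":[6,18,0],"roll":0},
  {"translation":[6,18,0],"roll":0},
  {"translation":[6,18,0],"roll":0},
  {"translation":[5,0,0],"roll":0},
  {"translation":[0,0,0],"roll":0},
], fingers=0)

```text
time: 9.93
tool_pos: [0.6315, -0.2561, 0.1292]
tool_rot: [-3.141, 0.0, 0.029]
contact_force: [-0.8, 1.2, 0.5]
opening: 0.0006
grip_force: 0.0
```

Run:
```python
from h import *
s=observe();print(s['time'],s['tool_pos'],s['contact_force'],s['opening'])
a=read_camera('top')
print([(np.round(d['at'],3).tolist(),d['confidence']) for d in search_frame('top','tube')[:4]])
b=read_camera('scene')
z=lambda i:cv2.resize(i[:,:,::-1],None,fx=4,fy=4,interpolation=cv2.INTER_CUBIC)
cv2.imwrite('pics/c5.png',np.hstack([z(a[130:250,230:330]),z(b[180:300,190:290])]))
```

```text
9.9333 [ 0.63151896 -0.256068    0.12919596] [-0.81056287  1.1742462   0.45656303] 0.0006319376302717286
[([0.621, -0.095, 0.054], 0.97), ([0.243, -0.441, 0.049], 0.76), ([0.431, 0.15, 0.048], 0.61), ([0.729, -0.099, 0.046], 0.48)]
```

View pics/c5.png

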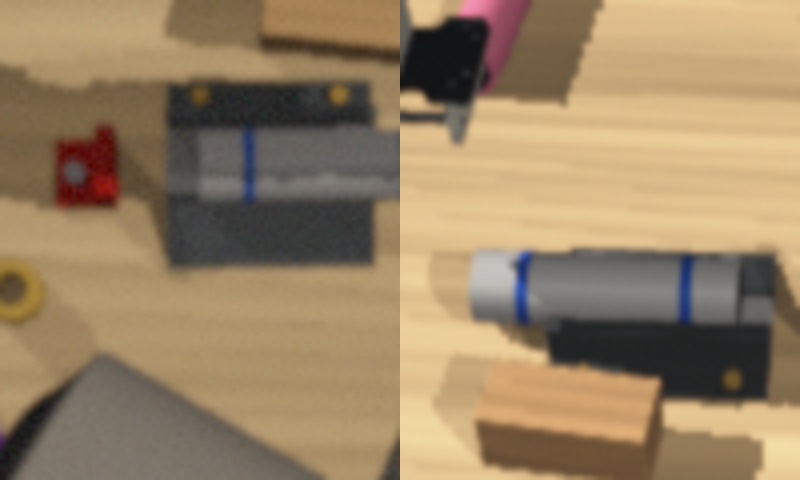

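Request:
step_arm([
  {"translation":[0,0,20],"roll":0},
  {"translation":[0,0,25],"roll":0},
  {"translation":[0,0,25],"roll":0},
  {"translation":[0,0,20],"roll":0},
  {"translation":[0,0,15],"roll":0},
  {"translation":[0,-8,0],"roll":0},
  {"translation":[0,-8,0],"roll":0},
  {"translation":[0,-8,0],"roll":0},
  {"translation":[0,-8,0],"roll":0},
  {"translation":[0,-5,0],"roll":0},
  {"translation":[0,-3,0],"roll":0},
  {"translation":[0,-3,0],"roll":0},
  {"translation":[0,-3,0],"roll":0},
  {"translation":[0,-3,0],"roll":0},
  {"translation":[0,-3,0],"roll":0},
  {"translation":[0,-3,0],"roll":0},
  {"translation":[0,-3,0],"roll":0},
  {"translation":[0,-3,0],"roll":0},
])

```text
time: 11.58
tool_pos: [0.6296, -0.1951, 0.0248]
tool_rot: [3.141, -0.0, 0.03]
contact_force: [-0.4, -3.9, 0.2]
opening: 0.0006
grip_force: 2.0
```

Run:
```python
from h import *
s=observe();print(s['time'],s['tool_pos'],s['contact_force'],s['opening'])
a=read_camera('top')
b=read_camera('scene')
z=lambda i:cv2.resize(i[:,:,::-1],None,fx=4,fy=4,interpolation=cv2.INTER_CUBIC)
cv2.imwrite('pics/c6.png',np.hstack([z(a[130:250,230:330]),z(b[180:300,210:310])]))
```

```text
11.5833 [ 0.62961825 -0.19509853  0.02481689] [-0.38132068 -3.9411183   0.20534106] 0.000585069330207722
```

View pics/c6.png

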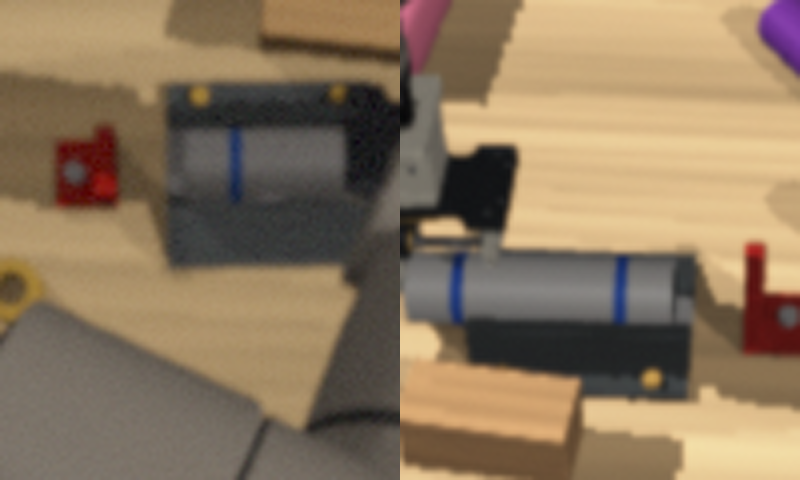

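Request:
step_arm([
  {"translation":[0,-3,0],"roll":0},
  {"translation":[0,-3,0],"roll":0},
  {"translation":[0,-3,0],"roll":0},
  {"translation":[0,-3,0],"roll":0},
  {"translation":[0,-3,0],"roll":0},
  {"translation":[0,-3,0],"roll":0},
  {"translation":[0,-3,0],"roll":0},
  {"translation":[0,-3,0],"roll":0},
  {"translation":[0,-3,0],"roll":0},
  {"translation":[0,-3,0],"roll":0},
  {"translation":[0,-2,0],"roll":0},
  {"translation":[0,-2,0],"roll":0},
  {"translation":[0,-2,0],"roll":0},
  {"translation":[0,-2,0],"roll":0},
])

```text
time: 12.85
tool_pos: [0.6284, -0.1565, 0.0248]
tool_rot: [3.141, -0.0, 0.031]
contact_force: [0.2, -4.6, 1.7]
opening: 0.0002
grip_force: 2.5
```

Request:
step_arm([
  {"translation":[0,-1,0],"roll":0},
  {"translation":[0,-1,0],"roll":0},
  {"translation":[0,-1,0],"roll":0},
])

```text
time: 13.1
tool_pos: [0.6283, -0.1536, 0.0248]
tool_rot: [3.141, -0.0, 0.031]
contact_force: [-1.5, -5.1, 1.7]
opening: 0.0004
grip_force: 2.5
```

Request:
step_arm([
  {"translation":[0,-1,0],"roll":0},
  {"translation":[0,-1,0],"roll":0},
  {"translation":[0,-1,0],"roll":0},
])

```text
time: 13.35
tool_pos: [0.6282, -0.1507, 0.0248]
tool_rot: [3.141, -0.0, 0.031]
contact_force: [0.1, -5.2, 1.9]
opening: 0.0004
grip_force: 2.6
```

Request:
step_arm([
  {"translation":[0,-1,0],"roll":0},
  {"translation":[0,-1,0],"roll":0},
])

```text
time: 13.52
tool_pos: [0.6282, -0.1487, 0.0248]
tool_rot: [3.141, -0.0, 0.031]
contact_force: [-0.7, -5.1, 1.3]
opening: 0.0006
grip_force: 2.6
```

Request:
step_arm([
  {"translation":[0,-1,0],"roll":0},
  {"translation":[0,-1,0],"roll":0},
])

```text
time: 13.68
tool_pos: [0.6281, -0.1467, 0.0247]
tool_rot: [3.141, -0.0, 0.031]
contact_force: [-1.9, -9.5, 1.7]
opening: 0.0007
grip_force: 5.1
```

Run:
```python
from h import *
s=observe();print(s['time'],s['tool_pos'],s['contact_force'],s['opening'])
a=read_camera('top')
b=read_camera('scene')
z=lambda i:cv2.resize(i[:,:,::-1],None,fx=4,fy=4,interpolation=cv2.INTER_CUBIC)
cv2.imwrite('pics/c7.png',np.hstack([z(a[130:250,230:330]),z(b[180:300,230:330])]))
```

```text
13.6833 [ 0.62807946 -0.14673548  0.02474941] [-1.91068442 -9.50435289  1.7380851 ] 0.0007105130705328045
```

View pics/c7.png

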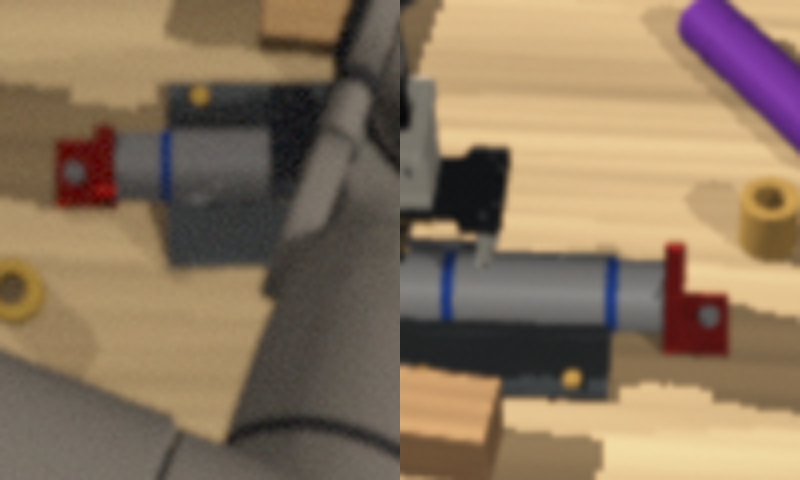

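Request:
step_arm([
  {"translation":[0,-0.5,0],"roll":0},
  {"translation":[0,0,0],"roll":0},
])

```text
time: 13.95
tool_pos: [0.6281, -0.1468, 0.0248]
tool_rot: [3.14, -0.0, 0.031]
contact_force: [-0.9, -6.7, 1.2]
opening: 0.0007
grip_force: 3.6
```

Request:
step_arm([
  {"translation":[0,2,0],"roll":0},
  {"translation":[0,5,0],"roll":0},
  {"translation":[0,10,0],"roll":0},
  {"translation":[0,15,0],"roll":0},
  {"translation":[0,15,0],"roll":0},
  {"translation":[0,0,-20],"roll":0},
  {"translation":[0,0,-25],"roll":0},
  {"translation":[0,0,-25],"roll":0},
  {"translation":[0,0,-25],"roll":0},
  {"translation":[0,0,0],"roll":0},
  {"translation":[0,0,0],"roll":0},
])

```text
time: 14.87
tool_pos: [0.6303, -0.1948, 0.1214]
tool_rot: [3.14, -0.003, 0.03]
contact_force: [-0.3, -0.0, -1.6]
opening: 0.0005
grip_force: 0.0
```

Run:
```python
from h import *
s=observe();print(s['time'],s['tool_pos'],s['contact_force'],s['opening'])
a=read_camera('top')
print([(np.round(d['at'],3).tolist(),d['confidence']) for d in search_frame('top','tube')[:2]])
b=read_camera('scene')
z=lambda i:cv2.resize(i[:,:,::-1],None,fx=4,fy=4,interpolation=cv2.INTER_CUBIC)
cv2.imwrite('pics/c8.png',np.hstack([z(a[130:250,230:330]),z(b[180:300,230:330])]))
```

```text
14.8667 [ 0.63028463 -0.19480538  0.12142456] [-2.53408061e-01 -2.61637780e-04 -1.55429904e+00] 0.0005009258186781129
[([0.328, -0.251, 0.048], 0.79), ([0.62, -0.035, 0.053], 0.76)]
```

View pics/c8.png

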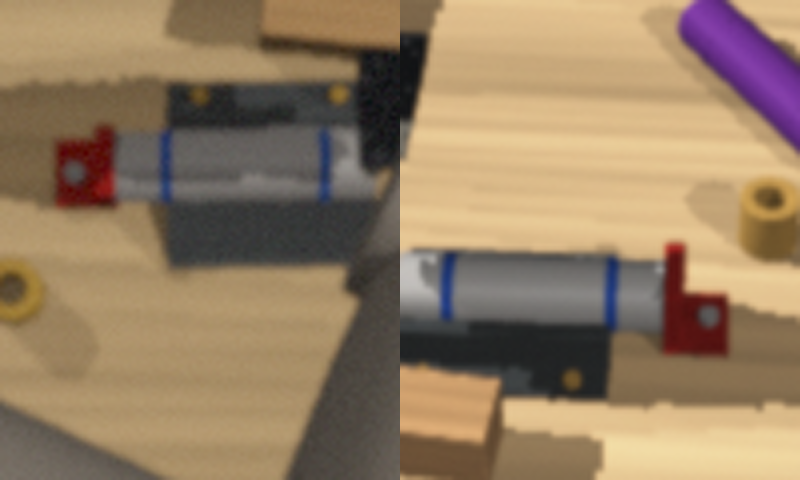

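```bash
python3 -c "
from cell import *
print(hand_in())"
```

```text
the job is handed in; nothing more can be done
None
```

I rolled the tube up the ramp into the V-rest groove and slid it until its end touched the red stop. I then backed the arm clear and handed the job in at about 15 s. The last pictures show it lying in the groove against the stop, but the hand-in returned no verdict.

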